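# Tip the multimeter onto its back and park it in the corner stop

### The job

The yellow multimeter has been left standing on its long edge; push it over with the fingertips so that it lies on its back with the dial facing up. Then push it along the bench into the wooden corner stop, until its long side lies flush against the long rail and its end is flush against the short rail, and take the hand away. Only push it, never pick it up, and leave the other things on the bench where they are.

Things in the scene. Friction and masses are not known exactly. Their poses are not given: they have to be found in the camera images.
- multimeter: yellow and black multimeter, 140 mm long (x), 70 mm wide (y), 34 mm thick (z), its dial rising to 45 mm above the back; 0.2 to 0.4 kg. Origin: centre of its back; x along its length, y across, z out of the face (dial side). It starts standing on a long edge, 70 mm high, on a footprint about 30 mm deep, origin 35 mm up, its back toward the long rail. Lying on its back: z up, origin at bench height.
- meter_upper_edge (a point): middle of the multimeter's long edge that is uppermost at the start (half-way through the thickness, 70 mm above the bench). The dial (36 mm dia) ends 17 mm below this edge. Pushed on the face above the dial, toward the back, it tips about its lower back edge and falls by itself once this edge has moved about 30 mm.
- corner_stop: L-shaped stop: two wooden rails fixed to the bench, 20 mm wide, 18 mm high. Origin: inner corner, at bench height. Long rail: inner face in the plane y = 0, from the corner 200 mm along -x, wood on the -y side. Short rail: inner face in the plane x = 0, from the corner 110 mm along +y, wood on the +x side. x points roughly away from the robot, y roughly to its left, z up.
- parking_place (a point): point on the bench inside the corner stop where the origin (centre of the back) of the parked multimeter belongs: 70 mm from the short rail's inner face, 35 mm from the long rail's inner face; axes as the corner stop. The multimeter lies there with its length along the long rail (x).
- balm_tin: red and gold round tin, 42 dia x 50 mm high, standing near the front edge; a bystander, origin at the centre of its underside
- driver_blu: small blue screwdriver lying near the front edge, 148 mm long, 18 mm thick; a bystander, origin at the centre of its underside
- capacitor: black can-shaped capacitor standing on end, 25 dia x 40 mm high, left of the work; a bystander, origin at the centre of its underside
- flux_jar: small brown jar with a cream cap, 34 dia x 53 mm high, standing at the back left of the work; a bystander, origin at the centre of its underside
Mind the look-alikes: they are no part of the job. What is shaped like the multimeter but red is not meant.

How it is judged (in metres and radians):
On the way:
1. the multimeter lies flat on its back on the bench, dial up (angle between multimeter's own z axis and vertical below 0.06 rad and height (world z) of multimeter below 0.006 m), for 0.2 s.
At the end, for the whole second after the job is handed in: The multimeter lies flat on its back, dial up and at rest, inside the corner stop: its long side within 5 mm of the long rail, its end within 5 mm of the short rail, its length within 0.06 rad of the long rail's direction (all of step 1 and y of multimeter in the frame of corner_stop between 0.03 and 0.04 m and x of multimeter in the frame of corner_stop between -0.075 and -0.065 m and angle between the x axis of multimeter and the x axis of corner_stop, either way round below 0.06 rad and linear speed of multimeter below 0.01 m/s); the robot touches nothing.
It fails at once if the multimeter is lifted off the bench (height (world z) of multimeter above 0.05 m or (angle between multimeter's own z axis and vertical below 0.2 rad and height (world z) of multimeter above 0.015 m)).
It fails at once if one of the other things is moved more than 20 mm (distance of any of balm_tin, driver_blu, capacitor, flux_jar from where it was at the start of the episode above 0.02 m).
It also fails if it takes over 51 s, if anything falls off the work surface, if the arm or the gripper's body presses on something with over 40 N, if the wrist force passes 120 N, or if a joint passes its speed limit or range.

### The arm

A 7-joint arm with a two-finger parallel gripper is mounted at the origin on a cart in front of the work surface, level with it; the furniture and walls round the work are solid. World frame = base frame: x ahead of the robot, y to its left, z up, the work surface at z = 0. Lengths are in mm, angles in rad, forces in N, time in s.
With the tool pointing down it reaches from about 350 to 900 mm from the base axis. Payload 8.1 kg.
Tool frame: the origin (TCP) lies at the very end of the fingers, on their centre line; the grasp point (between the pads) lies 19 mm behind it (bot.tcp_to_grasp is the distance from the TCP to the grasp point, in mm); z points along the fingers, y is the line along which they close (so a half turn about z gives the same grasp; the last joint's range is limited). The gripper opens to 92 mm and grips with 3 to 60 N. Pads are 19 mm wide; open, the fingers measure 130 mm over their backs; the gripper's body (75 mm by 190 mm) begins 47 mm behind the grasp point.
Start: joints at [-1.379, 0.434, 0.025, 1.573, -0.012, 1.134, -0.075], TCP at [181.62, 598.043, 226.742] pointing down, gripper open.
Joint ranges: [-2.62, 2.62], [-0.44, 2.09], [-1.27, 1.32], [0.08, 2.57], [-1.32, 4.46], [0.12, 2], [-2.74, 2.74]. Speed limits (rad/s): [2.22, 2.22, 3.01, 3.01, 3.14, 3.14, 3.14].

### API

Orientations are given as a rotation vector (axis times angle).
In Python, from rig import bot gives the robot as it stands.
- The arm moves only by the shell command python3 -m pendant 'ROWS'. ROWS is JSON, a list of rows, each a list of 3 entries, a list of its own where there are three numbers: the opening, from 0 (shut) to 1 (fully open), then the shift along the tool's x, y, z in cm, then the turn, a rotation vector about the tool's x, y, z in rad. A call has 1 to 5 rows; each row is the pose to reach, as a shift and turn from the pose commanded when the call began, along the tool's axes at that moment; what a row does not reach only later rows make up. A row lasts 1/12 s, in which the tool goes at most 41.7 mm and 7.16 degrees, less where a joint would pass 70% of its speed; a pose out of reach is approached as far as the arm can. A call with a gripper value outside its range is refused whole. The fingers move at their own pace and stop on an object; the grip force is fixed at half the most. Time passes only in rows, so rows that repeat a pose let the fingers close. It gives the time, the measured TCP pose, the force, the opening and the grip force at its end, in the units of the state.
- bot.get_obs(): the state, without advancing time (a new reading comes with each control period).
- bot.read_camera(name): name is "scene" or "side" or "wrist"; returns a dict with "image" (400x640x3 uint8, red, green, blue), "depth" (400x640 float32, mm along the optical axis (not along the pixel's ray), 0 where there is no reading), "mtx" (3x3 intrinsics, pixels), "D" ([k1, k2, p1, p2, k3] as OpenCV has them; the pictures are not rectified), "R" (3x3) and "t" (3): a world point X has camera coordinates R X + t; the wrist camera has in their place "hand_eye" (4x4, takes a point from camera to tool coordinates, whose origin is the TCP and whose axes are the flange's). Camera axes: x right, y down, z forward; pixel columns grow to the right and rows downward; lengths in mm; the calibration is good to about 2 mm. A picture is of the moment at which its call begins: read the wrist's pose just before it.
- bot.finish_job(): hands the job in; it is judged then, once.
Trained networks look in the newest picture that a camera, given by its name, has taken for a name from the list of things; names that differ only in an ending like _2 or _b are one class to them, and where a whole thing is asked for, a point or a joint stands for the part that bears it (a point fixed in the world has none). Each returns a list of dicts, best first, with "conf" (0 to 1); they miss things now and then, are a little off and sometimes report something else, mostly with a low value. They report only what shows in the picture. A call takes as long as a camera call. They do not tell look-alikes from the thing itself.
- bot.search_frame(camera, label): "location" ([x, y, z] in mm, in the coordinates of the camera as it stood for that picture, good to about 4 mm: the middle of the surface that is visible of it).
- bot.spot_point(camera, label): "location" ([x, y, z] in mm, in the coordinates of the camera as it stood for that picture, good to about 4 mm: a listed point, or the origin of a listed thing).
The state is a dict: "t": time; "q": joint angles; "joint_velocities": joint speeds; "joint_torque": joint torques, N m; "tcp_pos": TCP position; "orientation": TCP orientation; "contact_force": force on the tool from outside, world axes, zero at the start; "ft_torque": the same for the moment, N m; "width": finger opening in mm; "finger_force": force on a finger pad.
Only numpy, scipy, OpenCV 4.12 (cv2) and the standard library are available. Lean on these libraries where they do the work, as an engineer would, in place of code of your own. Each camera call takes 0.05 s, during which the arm holds its last target. There are 200 camera calls.

## Working session

There is one attempt and no reset: what is moved stays moved. The work goes in short steps, Python scripts to look and compute and a shell command to move; the robot and the scene stay as the last step left them, time stands still between calls to the robot, and variables do not carry over. Pictures are saved under pics/ and viewed, at most 10 in all, crops included, and the job is handed in when it is done.

```bash
mkdir -p pics; cat > h.py <<'E'
from rig import bot
import numpy as np, cv2
from scipy.spatial.transform import Rotation as Ro
def w(c,p): return c["R"].T@(np.array(p)-c["t"])
def st():
    o=bot.get_obs(); R=Ro.from_rotvec(o["orientation"]).as_matrix()
    return o,R
def backproj(c,uv):
    n=cv2.undistortPoints(np.array(uv,float).reshape(-1,1,2),np.array(c["mtx"]),np.array(c["D"]))[:,0]
    return n
def world_img(c):
    vv,uu=np.mgrid[0:400,0:640]; n=backproj(c,np.stack([uu.ravel(),vv.ravel()],1))
    d=c["depth"].ravel()[:,None]
    P=np.hstack([n*d,d]); P=(P-np.array(c["t"]))@np.array(c["R"]); P[d[:,0]==0]=np.nan
    return P.reshape(400,640,3)
E
python3 - <<'E'
from h import *
o,R=st(); print(o["tcp_pos"],R.round(2),o["t"])
ims=[]
for cn in("scene","side"):
    c=bot.read_camera(cn); c={k:np.array(v) for k,v in c.items()}
    cv2.imwrite(f"pics/{cn}0.png",c["image"][...,::-1])
    for l in("multimeter","corner_stop","balm_tin","driver_blu","capacitor","flux_jar","meter_upper_edge","parking_place"):
        for r in bot.spot_point(cn,l)[:2]: print(cn,l,round(r["conf"],2),w(c,r["location"]).round(0))
print(bot.get_obs()["t"])
E
```

```text
[181.48541214 597.5308402  225.93724229] [[-0.96  0.29 -0.  ]
 [ 0.29  0.96 -0.  ]
 [-0.   -0.   -1.  ]] 0.0
scene multimeter 0.93 [432. 447.  39.]
scene multimeter 0.69 [592.  -6.  32.]
scene corner_stop 0.77 [ 696. -146.    2.]
scene balm_tin 0.79 [ 358. -248.    1.]
scene driver_blu 0.52 [ 355. -101.   -1.]
scene capacitor 0.64 [622. 148.  -2.]
scene flux_jar 0.67 [693. 137.  -3.]
scene flux_jar 0.3 [623. 149.   1.]
scene meter_upper_edge 0.95 [601.  15.  70.]
scene meter_upper_edge 0.84 [432. 436.  71.]
scene parking_place 0.67 [632. -99.   2.]
scene parking_place 0.41 [ 352. -100.   -0.]
side multimeter 0.81 [431. 452.  32.]
side multimeter 0.65 [593.  -6.  32.]
side corner_stop 0.57 [ 695. -141.   -4.]
side capacitor 0.48 [625. 152.   0.]
side flux_jar 0.56 [698. 138.  -5.]
side meter_upper_edge 0.83 [433. 435.  67.]
side meter_upper_edge 0.55 [600.  11.  75.]
side parking_place 0.6 [631. -90.   1.]
0.9
```

View pics/scene0.png

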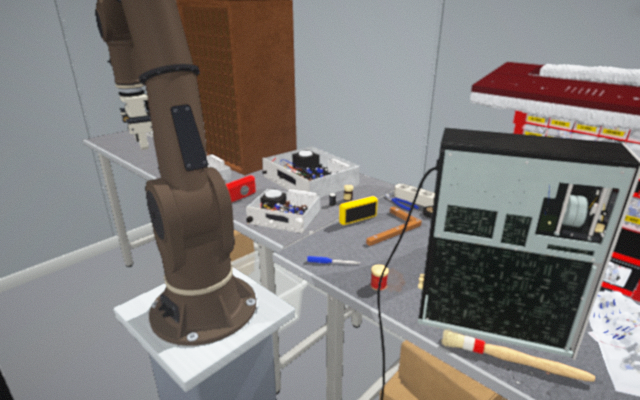

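View pics/side0.png

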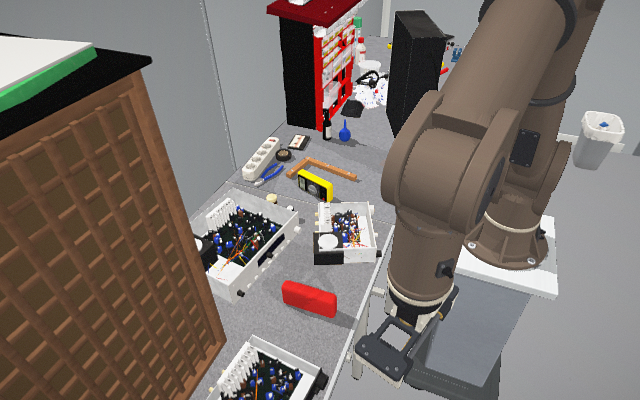

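The scene view shows the yellow meter at about (358,210), standing with its back to the rails at (395,230). The side view shows its dial face at (315,185), the red look-alike at (310,298), and open white boxes left of the work. Next I'll get yaw, rail lines and a height map from depth.

```bash
python3 - <<'E'
from h import *
H=np.zeros((120,140));C=np.zeros((120,140,3),np.uint8)  # x 300..900, y 400..-300, 5mm
for cn in("scene","side"):
    c={k:np.array(v) for k,v in bot.read_camera(cn).items()}
    P=world_img(c); im=c["image"]; hsv=cv2.cvtColor(im,cv2.COLOR_RGB2HSV)
    X,Y,Z=P[...,0],P[...,1],P[...,2]
    near=(abs(X-592)<110)&(abs(Y+6)<80)
    yel=near&(hsv[...,0]>22)&(hsv[...,0]<35)&(hsv[...,1]>150)&(Z>5)
    top=yel&(Z>62)
    for n,m in(("yel",yel),("top",top)):
        p=P[m]
        if len(p)>8:
            (cx,cy),(a,b),ang=cv2.minAreaRect(p[:,:2].astype(np.float32)); d=np.linalg.svd(p[:,:2]-p[:,:2].mean(0))[2][0]
            print(cn,n,len(p),p.mean(0).round(1),p[:,2].max().round(1),"rect",round(cx,1),round(cy,1),round(a),round(b),round(ang,1),"dir",np.degrees(np.arctan2(d[1],d[0])).round(1))
    wood=(X>450)&(X<780)&(Y<0)&(Y>-220)&(hsv[...,0]>5)&(hsv[...,0]<20)&(hsv[...,1]>110)&(Z>14)&(Z<24)
    p=P[wood]; (r)=cv2.minAreaRect(p[:,:2].astype(np.float32)); print(cn,"wood",len(p),r, cv2.boxPoints(r).round(0).tolist())
    np.save(f"wood_{cn}.npy",p)
    m=(X>300)&(X<900)&(Y>-300)&(Y<400)&(Z<400)
    for q,col in sorted(zip(P[m].tolist(),im[m].tolist()),key=lambda t:t[0][2]):
        i,j=int((900-q[0])/5)%120,int((400-q[1])/5)%140
        if q[2]>=H[i,j]: H[i,j]=q[2];C[i,j]=col
np.save("H.npy",H)
hm=cv2.applyColorMap(np.clip(H*2,0,255).astype(np.uint8),cv2.COLORMAP_JET)
o=np.vstack([C[...,::-1],hm]); 
o=cv2.resize(np.hstack([C[...,::-1],hm]),None,fx=2.8,fy=2.8,interpolation=0)
cv2.imwrite("pics/top.png",o)
E
```

```text
scene yel 416 [581.8   5.3  50.9] 72.5 rect 595.8 7.0 33 138 71.2 dir 161.2
scene top 205 [591.4   5.6  67.9] 72.5 rect 596.3 7.7 31 135 71.5 dir 161.8
scene wood 292 ((612.5667724609375, -81.44718933105469), (132.10548400878906, 220.3764190673828), 78.15148162841797) [[491.0, -123.0], [707.0, -169.0], [734.0, -39.0], [518.0, 6.0]]
side yel 340 [580.6  22.7  58.9] 74.1 rect 597.1 15.0 30 137 72.9 dir 162.8
side top 239 [596.2  17.2  68. ] 74.1 rect 597.8 14.5 30 136 72.9 dir 162.9
side wood 281 ((627.6713256835938, -120.38442993164062), (251.05526733398438, 113.67662048339844), 17.289844512939453) [[491.0, -103.0], [525.0, -212.0], [764.0, -137.0], [731.0, -29.0]]
```

View pics/top.png

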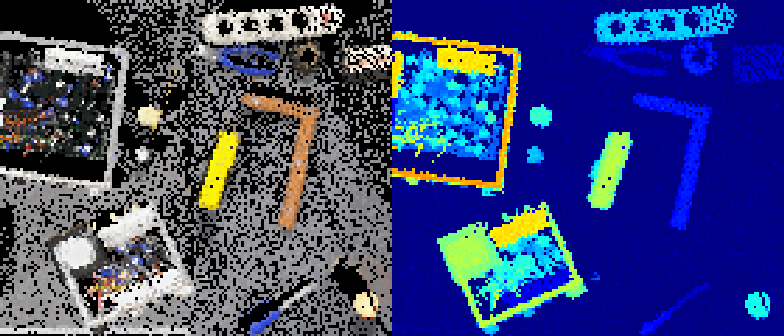

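The top map (0.56 px/mm) shows the meter from (230,132) to (210,208). The rails meet near (305,110), and the path in from the left is clear above the boxes. Next step: fit the L and work out the approach.

```bash
python3 - <<'E'
from h import *
from scipy.optimize import least_squares
def sd(p,x0,x1,y0,y1):
    dx=np.maximum(x0-p[:,0],p[:,0]-x1);dy=np.maximum(y0-p[:,1],p[:,1]-y1)
    return np.hypot(np.maximum(dx,0),np.maximum(dy,0))+np.minimum(np.maximum(dx,dy),0)
A=[np.load(f"wood_{c}.npy")[:,:2] for c in("scene","side")]
def f(q,P):
    c,s=np.cos(q[2]),np.sin(q[2]); L=(P-q[:2])@np.array([[c,-s],[s,c]])
    d=np.minimum(sd(L,-200,20,-20,0),sd(L,0,20,-20,110))
    return np.maximum(d,0)
qs=[]
for P in A+[np.vstack(A)]:
    r=least_squares(lambda q:f(q,P),[696,-143,-.17],loss="soft_l1"); print(r.x[:2].round(1),np.degrees(r.x[2]).round(1),r.cost.round(1)); qs.append(r.x)
q=qs[-1];R=Ro.from_euler('z',q[2]).as_matrix()[:2,:2]; print("park",q[:2]+R@[-70,35],"meter in rail",R.T@(np.array([597,11])-q[:2]))
H=np.load("H.npy"); print("H max near path", H.max(), H[:, 40:].max())
a=np.radians(-18);n=np.array([-np.sin(a),np.cos(a)]); o,T=st()
tgt=np.array([597,11])+70*n; print("approach",tgt,"tool shift cm",T.T@(np.r_[tgt,150]-o["tcp_pos"])/10, "turn",np.degrees(np.arctan2(T[1,1],T[0,1])))
E
```

```text
[ 690.5 -143.7] -11.4 69.3
[ 691.5 -139.3] -12.2 6.1
[ 691.6 -141.3] -11.5 134.3
park [629.99661205 -93.11073069] meter in rail [-123.04769964  130.4660265 ]
H max near path 95.71393149697475 93.33259699747529
approach [618.63118961  77.57395614] tool shift cm [-56.94413092 -37.09512353   7.67120404] turn 73.10209762318053
```

```bash
python3 -m pendant '[[0.6,[-3.3,-2.2,0],[0,0,0.12]],[0.6,[-6.6,-4.4,0],[0,0,0.24]],[0.6,[-9.9,-6.6,0],[0,0,0.36]],[0.6,[-13.2,-8.8,0],[0,0,0.48]],[0.6,[-16.5,-11,0],[0,0,0.6]]]'
cat > g.py <<'E'
from h import *
import sys
# target x y z, tool-y azimuth deg
x,y,z,az=map(float,sys.argv[1:5]); o,T=st()
cur=np.degrees(np.arctan2(T[1,1],T[0,1]))
print("t",round(o["t"],2),"tcp",np.round(o["tcp_pos"],1),"az",cur.round(1),"F",np.round(o["contact_force"],1),"w",round(o["width"],1),"q",np.round(o["q"],2))
print("shift cm",(T.T@(np.array([x,y,z])-o["tcp_pos"])/10).round(2),"turn z",round(np.radians((cur-az+180)%360-180),3),"tilt",T[:,2].round(3))
E
python3 g.py 618 77 150 -18
```

```text
t: 1.42
tcp_pos: [308.4, 443.3, 226.9]
orientation: [-1.367, -2.828, -0.001]
contact_force: [0.4, 0.2, 0.7]
width: 62.9
finger_force: 0.0
t 1.42 tcp [308.4 443.3 226.9] az 38.4 F [0.4 0.2 0.7] w 62.9 q [-1.22  0.29  0.2   1.79 -0.07  1.06 -0.32]
shift cm [-47.94   1.5    7.68] turn z 0.984 tilt [ 0.     0.001 -1.   ]
```

```bash
python3 -m pendant '[[0.6,[-4,0.1,0.3],[0,0,0.12]],[0.6,[-8,0.2,0.6],[0,0,0.24]],[0.6,[-12,0.3,0.9],[0,0,0.36]],[0.6,[-16,0.4,1.2],[0,0,0.48]],[0.6,[-20,0.6,1.5],[0,0,0.6]]]' >/dev/null
python3 g.py 618 77 150 -18
```

```text
t 1.83 tcp [438.2 290.9 212. ] az 4.0 F [-0.3  1.9 -0.6] w 54.9 q [-1.    0.29  0.4   1.86 -0.13  1.01 -0.48]
shift cm [-22.61  16.43   6.19] turn z 0.384 tilt [ 0.     0.001 -1.   ]
```

```bash
python3 -m pendant '[[0.6,[-3.2,2.3,0.8],[0,0,0.08]],[0.6,[-6.4,4.6,1.6],[0,0,0.16]],[0.6,[-9.6,6.9,2.4],[0,0,0.24]],[0.6,[-12.8,9.2,3.2],[0,0,0.32]],[0.6,[-16,11.5,4],[0,0,0.384]]]' >/dev/null
python3 g.py 618 77 150 -18
```

```text
t 2.25 tcp [565.2 140.3 171.6] az -17.9 F [-0.   2.  -0.1] w 55.1 q [-0.7   0.44  0.52  1.78 -0.26  0.98 -0.39]
shift cm [-4.41  6.97  2.16] turn z 0.002 tilt [ 0.001  0.    -1.   ]
```

```bash
python3 -m pendant '[[0.6,[-2.2,3.5,1],[0,0,0]],[0.6,[-4.4,7,2],[0,0,0]],[0.6,[-4.4,7,2.1],[0,0,0]]]' >/dev/null
python3 g.py 618 77 62 -18
python3 - <<'E'
from h import *
o,T=st(); c={k:np.array(v) for k,v in bot.read_camera("wrist").items()}
cv2.imwrite("pics/w1.png",c["image"][...,::-1])
h=c["hand_eye"]; Rc=(T@h[:3,:3]).T; c["R"]=Rc; c["t"]=-Rc@(T@h[:3,3]+o["tcp_pos"])
P=world_img(c); hsv=cv2.cvtColor(c["image"],cv2.COLOR_RGB2HSV); Z=P[...,2]
m=(hsv[...,0]>22)&(hsv[...,0]<35)&(hsv[...,1]>150)&(Z>62)&(Z<80)&(abs(P[...,1]-11)<60)
p=P[m]; print(len(p), cv2.minAreaRect(p[:,:2].astype(np.float32)) if len(p) else "", np.median(p[:,2]) if len(p) else "")
for l in("meter_upper_edge",):
  for r in bot.spot_point("wrist",l): print(l,r["conf"],w(c,r["location"]).round(1))
E
```

```text
t 2.5 tcp [620.9  69.3 149.7] az -18.2 F [-0.5 -1.6  0.6] w 55.3 q [-0.54  0.54  0.51  1.7  -0.3   0.99 -0.24]
shift cm [ 0.68 -0.54  8.76] turn z -0.003 tilt [ 0.002 -0.005 -1.   ]
734 ((598.3606567382812, 0.47939300537109375), (8.717130661010742, 101.35257720947266), 72.50984954833984) 69.3363868398695
meter_upper_edge 0.83 [598.3   9.1  68.3]
```

View pics/w1.png

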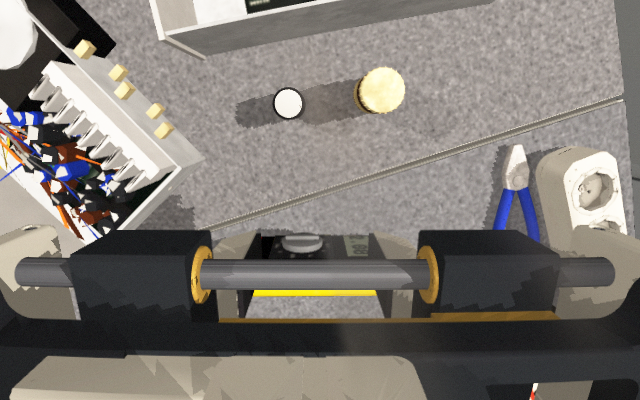

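The wrist view shows the meter's yellow edge at (313,292), with its dial at (300,243) between the fingers, so the fingers straddle it. I'll go down and then push toward -x tool.

```bash
python3 -m pendant '[[0.6,[0,-0.3,3.5],[0,0,0]],[0.6,[0,-0.3,7],[0,0,0]],[0.6,[0,-0.3,8.6],[0,0,0]],[0.6,[-1,-0.3,8.6],[0,0,0]],[0.6,[-2,-0.3,8.6],[0,0,0]]]' >/dev/null
python3 g.py 598 9 64 -18
```

```text
t 3.02 tcp [607.6  61.7  64.6] az -17.5 F [ 0.4 -0.4  0.2] w 55.1 q [-0.49  0.62  0.45  1.8  -0.36  0.81 -0.17]
shift cm [-5.31  0.67  0.06] turn z 0.009 tilt [-0.001  0.    -1.   ]
```

```bash
python3 -m pendant '[[0.6,[-1.5,0,0],[0,0,0]],[0.6,[-2.3,0,0],[0,0,0]],[0.6,[-3,0,0],[0,0,0]],[0.6,[-3.7,0,-0.2],[0,0,0]],[0.6,[-4.3,0,-0.4],[0,0,0]]]'
python3 g.py 598 9 64 -18;  python3 -m pendant '[[0.6,[-0.6,0,-0.3],[0,0,0]],[0.6,[-1.2,0,-0.5],[0,0,0]],[0.6,[-1.8,0,-0.7],[0,0,0]]]'; python3 g.py 598 9 64 -18
```

```text
t: 3.43
tcp_pos: [596.8, 19.3, 71.0]
orientation: [2.536, 1.853, 0.007]
contact_force: [-0.1, 2.4, 4.7]
width: 55.1
finger_force: 2.6
t 3.43 tcp [596.8  19.3  71. ] az -17.7 F [-0.1  2.4  4.7] w 55.1 q [-0.43  0.59  0.45  1.84 -0.35  0.79 -0.1 ]
shift cm [-0.95  0.42  0.7 ] turn z 0.006 tilt [ 0.004  0.002 -1.   ]
t: 3.68
tcp_pos: [590.1, 1.4, 76.5]
orientation: [2.536, 1.853, 0.001]
contact_force: [0.6, -0.2, -0.2]
width: 55.3
finger_force: 0.0
t 3.68 tcp [590.1   1.4  76.5] az -17.7 F [ 0.6 -0.2 -0.2] w 55.3 q [-0.41  0.57  0.46  1.85 -0.34  0.8  -0.08]
shift cm [0.97 0.53 1.25] turn z 0.006 tilt [ 0.001  0.    -1.   ]
```

Force has dropped, so it probably tipped. I'll back off up and look.

```bash
python3 -m pendant '[[0.6,[3,0,0],[0,0,0]],[0.6,[6,0,0],[0,0,0]],[0.6,[8,0,0],[0,0,0]],[0.6,[8,0,0],[0,0,0]]]' >/dev/null
cat > look.py <<'E'
from h import *
import sys
q=np.array([692,-141]);R=Ro.from_euler('z',-11.7,degrees=True).as_matrix()[:2,:2]
tiles=[]
for cn in("scene","side"):
    c={k:np.array(v) for k,v in bot.read_camera(cn).items()}
    P=world_img(c); im=c["image"]; hsv=cv2.cvtColor(im,cv2.COLOR_RGB2HSV); X,Y,Z=P[...,0],P[...,1],P[...,2]
    m=(abs(X-600)<140)&(Y<70)&(Y>-190)&(hsv[...,0]>22)&(hsv[...,0]<35)&(hsv[...,1]>150)&(Z>26)&(Z<50)
    p=P[m]; r=cv2.minAreaRect(p[:,:2].astype(np.float32)); L=(cv2.boxPoints(r)-q)@R
    print(cn,len(p),"z",np.percentile(p[:,2],[5,50,95]).round(1),"rect",np.round(r[0],1),np.round(r[1],0),round(r[2],1),"centre in rail",((np.array(r[0])-q)@R).round(1),"corners",L.round(0).tolist())
    for s in bot.spot_point(cn,"multimeter"):
        if w(c,s["location"])[1]<200: a=w(c,s["location"]); print(" net",round(s["conf"],2),a.round(1),"rail",((a[:2]-q)@R).round(1))
    u0,v0=(300,140) if cn=="scene" else (230,110)
    tiles.append(cv2.resize(im[v0:v0+130,u0:u0+160,::-1],None,fx=2.4,fy=2.4,interpolation=2))
cv2.imwrite(sys.argv[1],np.hstack(tiles))
E
python3 look.py pics/l1.png; python3 g.py 598 9 64 -11.7
```

```text
scene 135 z [26.4 29.3 32.7] rect [567.3 -61.5] [ 52. 141.] 52.8 centre in rail [-138.2   52.5] corners [[-213.0, 59.0], [-86.0, -1.0], [-63.0, 46.0], [-191.0, 106.0]]
 net 0.67 [581.7 -38.9  -2.7] rail [-128.7   77.7]
side 65 z [26.2 28.6 32.1] rect [542.9  -5.8] [92. 47.] 26.0 centre in rail [-173.4  102.2] corners [[-224.0, 93.0], [-196.0, 55.0], [-122.0, 112.0], [-151.0, 149.0]]
 net 0.87 [583.6 -38.   -1.3] rail [-127.    78.9]
t 4.22 tcp [614.   76.9  75.8] az -17.7 F [-0.7  0.1  0.2] w 55.1 q [-0.52  0.61  0.46  1.77 -0.35  0.84 -0.2 ]
shift cm [-6.96  0.55  1.18] turn z -0.105 tilt [-0.    -0.001 -1.   ]
```

View pics/l1.png

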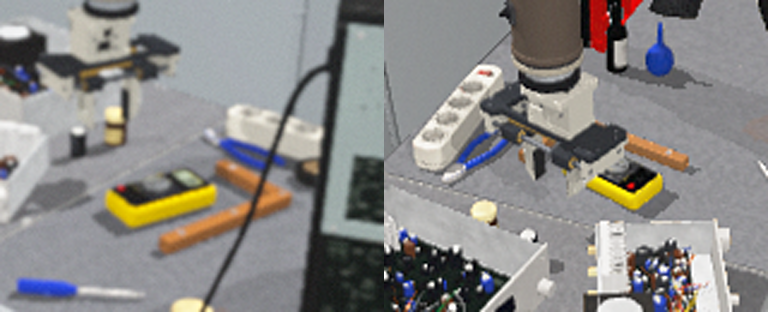

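The crops show the meter lying on its back with the dial up, at about (160,198) in the left tile, with the rails behind it clear. Next I'll align the tool with the rail, go down beside it and push.

```bash
cat > r.py <<'E'
import sys,subprocess,math
x,y,z,az=map(float,sys.argv[1:5]); a=math.radians(-11.7);c,s=math.cos(a),math.sin(a)
subprocess.run(["python3","g.py",str(692+c*x-s*y),str(-141+s*x+c*y),str(z),str(az-11.7)])
from h import *
p=st()[0]["tcp_pos"]-np.array([692,-141,0]); print("rail tcp",round(c*p[0]+s*p[1],1),round(-s*p[0]+c*p[1],1))
E
python3 r.py -128 150 75 0
```

```text
t 4.22 tcp [614.   76.9  75.8] az -17.7 F [-0.7  0.1  0.2] w 55.1 q [-0.52  0.61  0.46  1.77 -0.35  0.84 -0.2 ]
shift cm [-4.81 -0.24  0.08] turn z -0.105 tilt [-0.    -0.001 -1.   ]
rail tcp -120.6 197.6
```

```bash
python3 -m pendant '[[0.6,[-2.4,-0.1,0],[0,0,-0.05]],[0.6,[-4.8,-0.2,0.5],[0,0,-0.105]],[0.6,[-4.8,-0.2,3],[0,0,-0.105]],[0.6,[-4.8,-0.2,6.3],[0,0,-0.105]],[0.6,[-4.8,-0.2,6.4],[0,0,-0.105]]]' >/dev/null; python3 r.py -128 122 10 0
```

```text
t 4.63 tcp [594.2  31.3   7.6] az -11.8 F [-1.1  0.6 -0.7] w 55.5 q [-0.4   0.67  0.38  1.87 -0.37  0.68 -0.01]
shift cm [-2.69  0.28 -0.23] turn z -0.002 tilt [-0.007 -0.001 -1.   ]
rail tcp -130.7 148.9
```

```bash
python3 -m pendant '[[0.6,[-1.2,0.2,-0.2],[0,0,0]],[0.6,[-2.2,0.2,-0.3],[0,0,0]],[0.6,[-3,0.2,-0.3],[0,0,0]],[0.6,[-3.7,0.2,-0.3],[0,0,0]],[0.6,[-4.4,0.2,-0.3],[0,0,0]]]' ; python3 r.py -128 80 10 0;python3 -m pendant '[[0.6,[-0.6,0,0],[0,0,0]],[0.6,[-1.2,0,0],[0,0,0]],[0.6,[-1.6,0,0],[0,0,0]],[0.6,[-1.8,0,0],[0,0,0]]]' ; python3 r.py -128 80 10 0
```

```text
t: 5.05
tcp_pos: [591.8, -10.8, 16.2]
orientation: [2.435, 1.984, 0.004]
contact_force: [1.1, 3.0, 2.2]
width: 54.8
finger_force: 1.2
t 5.05 tcp [591.8 -10.8  16.2] az -11.7 F [1.1 3.  2.2] w 54.8 q [-0.33  0.65  0.38  1.88 -0.37  0.68  0.06]
shift cm [-2.72 -0.36  0.62] turn z 0.001 tilt [ 0.003  0.001 -1.   ]
rail tcp -124.5 107.2
t: 5.38
tcp_pos: [587.3, -28.4, 14.9]
orientation: [2.436, 1.984, 0.0]
contact_force: [0.6, 2.8, 1.3]
width: 54.8
finger_force: 1.2
t 5.38 tcp [587.3 -28.4  14.9] az -11.7 F [0.6 2.8 1.3] w 54.8 q [-0.3   0.65  0.37  1.89 -0.36  0.67  0.09]
shift cm [-0.9  -0.27  0.49] turn z 0.001 tilt [ 0. -0. -1.]
rail tcp -125.3 89.1
```

```bash
python3 -m pendant '[[0.6,[-0.4,0,0.2],[0,0,0]],[0.6,[-0.7,0,0.3],[0,0,0]],[0.6,[-0.9,0,0.3],[0,0,0]],[0.6,[-0.9,0,0.3],[0,0,0]]]' ; python3 r.py -128 80 10 0
```

```text
t: 5.72
tcp_pos: [585.3, -36.9, 11.5]
orientation: [-2.435, -1.984, 0.001]
contact_force: [1.8, 1.0, -0.5]
width: 55.1
finger_force: 0.6
t 5.72 tcp [585.3 -36.9  11.5] az -11.7 F [ 1.8  1.  -0.5] w 55.1 q [-0.28  0.65  0.37  1.89 -0.36  0.66  0.11]
shift cm [-0.03 -0.24  0.15] turn z 0.001 tilt [-0. -0. -1.]
rail tcp -125.6 80.3
```

```bash
python3 -m pendant '[[0.6,[-0.2,0,0],[0,0,0]],[0.6,[-0.4,0,0],[0,0,0]],[0.6,[-0.5,0,0],[0,0,0]],[0.6,[-0.5,0,0],[0,0,0]]]' ; python3 r.py -128 80 10 0
```

```text
t: 6.05
tcp_pos: [585.3, -37.0, 11.7]
orientation: [-2.43, -1.986, -0.005]
contact_force: [2.4, 12.7, -0.1]
width: 55.1
finger_force: 6.9
t 6.05 tcp [585.3 -37.   11.7] az -11.5 F [ 2.4 12.7 -0.1] w 55.1 q [-0.28  0.65  0.37  1.89 -0.37  0.66  0.11]
shift cm [-0.02 -0.24  0.17] turn z 0.004 tilt [ 0.001  0.005 -1.   ]
rail tcp -125.6 80.2
```

```bash
python3 -m pendant '[[0,[2,0,0],[0,0,0]],[0,[2.5,0,-3],[0,0,-0.1]],[0,[2.5,-1,-7],[0,0,-0.22]],[0,[2.5,-4,-8],[0,0,-0.34]],[0,[2.5,-7,-8],[0,0,-0.46]]]' >/dev/null; python3 r.py -250 36 80 90;  python3 look.py pics/l2.png
```

```text
t 6.47 tcp [523.   -3.5  94.5] az 15.0 F [-1.2 -0.4 -0.1] w 26.2 q [-0.33  0.43  0.31  2.   -0.19  0.73  0.36]
shift cm [-3.2  -7.96  1.41] turn z -1.104 tilt [ 0.006 -0.001 -1.   ]
rail tcp -193.4 100.4
scene 134 z [26.5 29.  32.8] rect [ 559.  -106.1] [ 59. 145.] 57.3 centre in rail [-137.3    7.2] corners [[-215.0, 6.0], [-80.0, -46.0], [-59.0, 9.0], [-194.0, 61.0]]
 net 0.63 [573.8 -88.   -3.3] rail [-126.5   28. ]
side 105 z [26.5 29.1 34.3] rect [575.1 -76.3] [ 65. 139.] 77.6 centre in rail [-127.6   39.7] corners [[-197.0, 8.0], [-59.0, 6.0], [-58.0, 71.0], [-197.0, 73.0]]
 net 0.6 [578.8 -81.7  -4.8] rail [-122.9   35.1]
```

```bash
python3 -m pendant '[[0,[-0.6,-1.6,0],[0,0,-0.12]],[0,[-1.2,-3.2,0],[0,0,-0.24]],[0,[-1.9,-4.8,0],[0,0,-0.36]],[0,[-2.6,-6.4,0],[0,0,-0.48]],[0,[-3.2,-8,0],[0,0,-0.6]]]' >/dev/null; python3 r.py -250 36 80 90;  python3 -m pendant '[[0,[0,0,0],[0,0,-0.12]],[0,[0,0,0],[0,0,-0.24]],[0,[0,0,0],[0,0,-0.36]],[0,[0,0,0],[0,0,-0.48]],[0,[0,0,0],[0,0,-0.5]]]' >/dev/null; python3 r.py -245 36 10 90
```

```text
t 7.08 tcp [452.1 -55.3  91.4] az 49.3 F [ 1.  -1.6 -0. ] w 0.6 q [-0.12  0.34  0.16  2.14 -0.08  0.66  0.95]
shift cm [-0.17  0.18  1.14] turn z -0.506 tilt [ 0.    -0.001 -1.   ]
rail tcp -252.3 35.3
t 7.5 tcp [452.6 -54.8  91.4] az 77.9 F [-0.7  0.3 -0.5] w 0.7 q [-0.02  0.34  0.03  2.13 -0.02  0.67  1.38]
shift cm [-0.69  0.02  8.14] turn z -0.006 tilt [-0. -0. -1.]
rail tcp -251.9 35.8
```

```bash
python3 -m pendant '[[0,[0,0,4],[0,0,0]],[0,[0,0,7.9],[0,0,0]],[0,[-1.5,0,7.9],[0,0,0]],[0,[-3,0,7.9],[0,0,0]],[0,[-4,0,7.9],[0,0,0]]]' >/dev/null; python3 r.py -150 36 10 90
```

```text
t 7.92 tcp [492.3 -63.3  11.7] az 77.5 F [0.5 0.3 0.8] w 0.8 q [ 0.    0.53  0.02  2.09 -0.02  0.52  1.4 ]
shift cm [-6.13  0.13  0.16] turn z -0.014 tilt [-0.001 -0.001 -1.   ]
rail tcp -211.3 35.6
```

```bash
python3 -m pendant '[[0,[-0.8,0,0],[0,0,0]],[0,[-1.6,0,0],[0,0,0]],[0,[-2.4,0,0],[0,0,0]],[0,[-3.1,0,0],[0,0,0]],[0,[-3.7,0,0],[0,0,0]]]'; python3 r.py -150 36 10 90
```

```text
t: 8.33
tcp_pos: [527.6, -70.5, 12.9]
orientation: [0.336, 3.123, 0.0]
contact_force: [-1.4, 0.3, 0.1]
width: 0.5
finger_force: 0.8
t 8.33 tcp [527.6 -70.5  12.9] az 77.7 F [-1.4  0.3  0.1] w 0.5 q [ 0.01  0.56  0.02  2.01 -0.02  0.57  1.41]
shift cm [-2.53  0.06  0.29] turn z -0.01 tilt [ 0.  0. -1.]
rail tcp -175.3 35.7
```

```bash
python3 -m pendant '[[0,[-0.6,0,0.1],[0,0,0]],[0,[-1.2,0,0.2],[0,0,0]],[0,[-1.7,0,0.2],[0,0,0]],[0,[-2,0,0.2],[0,0,0]],[0,[-2.2,0,0.2],[0,0,0]]]'; python3 r.py -150 36 10 90;  python3 -m pendant '[[0,[-0.2,0,0],[0,0,0]],[0,[-0.4,0,0],[0,0,0]],[0,[-0.6,0,0],[0,0,0]],[0,[-0.6,0,0],[0,0,0]]]'; python3 r.py -150 36 10 90
```

```text
t: 8.75
tcp_pos: [548.9, -75.2, 10.7]
orientation: [0.336, 3.123, 0.0]
contact_force: [-3.1, -0.2, 1.8]
width: 0.7
finger_force: 1.1
t 8.75 tcp [548.9 -75.2  10.7] az 77.7 F [-3.1 -0.2  1.8] w 0.7 q [ 0.02  0.59  0.03  1.95 -0.03  0.6   1.42]
shift cm [-0.34  0.06  0.07] turn z -0.01 tilt [ 0.  0. -1.]
rail tcp -153.4 35.4
t: 9.08
tcp_pos: [552.3, -76.0, 10.4]
orientation: [-0.335, -3.12, -0.0]
contact_force: [-6.5, 1.2, 4.7]
width: 0.6
finger_force: 3.7
t 9.08 tcp [552.3 -76.   10.4] az 77.8 F [-6.5  1.2  4.7] w 0.6 q [ 0.02  0.6   0.03  1.94 -0.03  0.61  1.42]
shift cm [0.   0.07 0.04] turn z -0.009 tilt [-0.004  0.001 -1.   ]
rail tcp -150.0 35.3
```

```bash
python3 -m pendant '[[0,[-0.2,0,0],[0,0,0]],[0,[-0.3,0,0],[0,0,0]],[0,[-0.3,0,0],[0,0,0]]]'; python3 r.py -150 36 10 90; python3 -m pendant '[[0,[1,0,0],[0,0,0]],[0,[3.5,0,0],[0,0,0]],[0,[5,0,-3],[0,0,0]],[0,[5,0,-7],[0,0,0]],[0,[5,0,-9],[0,0,0]]]'>/dev/null;  python3 look.py pics/l3.png; python3 r.py -60 150 90 0
```

```text
t: 9.33
tcp_pos: [552.3, -76.1, 9.9]
orientation: [-0.334, -3.115, -0.001]
contact_force: [-15.4, 3.5, 10.7]
width: 0.5
finger_force: 8.0
t 9.33 tcp [552.3 -76.1   9.9] az 77.8 F [-15.4   3.5  10.7] w 0.5 q [ 0.02  0.6   0.03  1.94 -0.03  0.61  1.42]
shift cm [ 0.    0.08 -0.01] turn z -0.009 tilt [-0.009  0.001 -1.   ]
rail tcp -150.0 35.2
scene 119 z [26.3 29.3 32.2] rect [ 612.8 -118.5] [ 53. 143.] 55.0 centre in rail [-82.1   6. ] corners [[-158.0, 10.0], [-27.0, -47.0], [-6.0, 2.0], [-137.0, 59.0]]
 net 0.64 [ 6.297e+02 -9.480e+01 -5.000e-01] rail [-70.4  32.7]
side 86 z [26.3 28.7 33. ] rect [630.6 -85.1] [ 62. 135.] 78.7 centre in rail [-71.5  42.2] corners [[-139.0, 11.0], [-4.0, 12.0], [-4.0, 74.0], [-139.0, 73.0]]
 net 0.63 [633.2 -93.4  -1.6] rail [-67.2  34.7]
t 9.95 tcp [509.2 -66.5 101.5] az 77.7 F [-0.8 -0.4 -0.1] w 0.5 q [-0.    0.4   0.03  1.99 -0.02  0.74  1.4 ]
shift cm [-13.29  11.54   1.19] turn z 1.561 tilt [ 0.003 -0.    -1.   ]
rail tcp -194.1 35.9
```

View pics/l3.png

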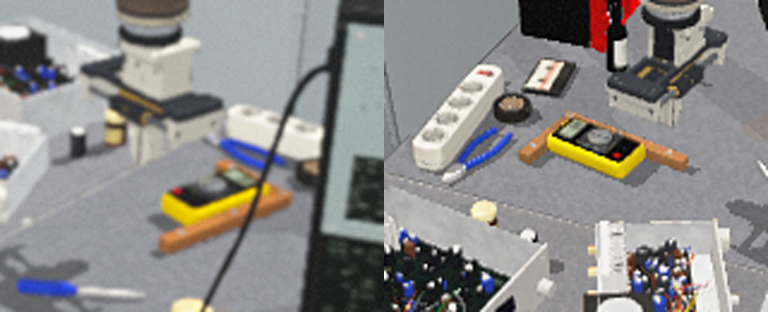

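Stalled at the short rail with the expected end position (about -70). The picture shows the meter seated in the L. I'll give it one confirming press against the long rail from its free side.

```bash
python3 -m pendant '[[0,[-2.7,2.2,0],[0,0,0]],[0,[-5.4,4.4,0],[0,0,0]],[0,[-8.1,6.6,0],[0,0,0]],[0,[-10.8,8.4,0],[0,0,0]],[0,[-11.9,8.4,0],[0,0,0]]]' >/dev/null; python3 r.py -75 120 11 90
```

```text
t 10.37 tcp [645.9  -4.6  99. ] az 78.0 F [-1.   0.9 -0.2] w 0.3 q [-0.1   0.59  0.04  1.66 -0.03  0.89  1.31]
shift cm [ 0.22 -0.44  8.8 ] turn z -0.005 tilt [ 0.001  0.002 -1.   ]
rail tcp -72.8 124.2
```

```bash
python3 -m pendant '[[0,[0,0,3.5],[0,0,0]],[0,[0,0,7],[0,0,0]],[0,[0,0,8.9],[0,0,0]],[0,[0,0,8.9],[0,0,0]]]' >/dev/null; python3 r.py -75 89 11 90
```

```text
t 10.7 tcp [638.2  -9.7   5.5] az 77.8 F [-1.7 -0.  -0.4] w 0.4 q [-0.09  0.7   0.03  1.73 -0.03  0.72  1.32]
shift cm [-0.45 -2.86 -0.55] turn z -0.01 tilt [-0.01  -0.001 -1.   ]
rail tcp -79.3 117.6
```

```bash
python3 -m pendant '[[0,[-0.3,-0.8,-0.3],[0,0,0]],[0,[-0.3,-1.6,-0.3],[0,0,0]],[0,[-0.3,-2.2,-0.3],[0,0,0]],[0,[-0.3,-2.5,-0.3],[0,0,0]],[0,[-0.3,-2.5,-0.3],[0,0,0]]]'; python3 r.py -75 89 11 90; python3 -m pendant '[[0,[0,-0.3,0],[0,0,0]],[0,[0,-0.5,0],[0,0,0]],[0,[0,-0.5,0],[0,0,0]]]'; python3 r.py -75 89 11 90
```

```text
t: 11.12
tcp_pos: [640.7, -36.6, 16.1]
orientation: [0.339, 3.121, -0.001]
contact_force: [0.3, 0.1, 0.0]
width: 0.4
finger_force: 0.0
t 11.12 tcp [640.7 -36.6  16.1] az 77.6 F [0.3 0.1 0. ] w 0.4 q [-0.05  0.68  0.03  1.73 -0.03  0.73  1.35]
shift cm [ 0.35 -0.28  0.51] turn z -0.012 tilt [ 0.002 -0.001 -1.   ]
rail tcp -71.4 91.8
t: 11.37
tcp_pos: [639.1, -39.9, 15.0]
orientation: [0.336, 3.123, -0.0]
contact_force: [0.2, -0.8, 0.1]
width: 0.5
finger_force: 0.0
t 11.37 tcp [639.1 -39.9  15. ] az 77.7 F [ 0.2 -0.8  0.1] w 0.5 q [-0.04  0.68  0.03  1.73 -0.03  0.73  1.36]
shift cm [0.27 0.07 0.4 ] turn z -0.01 tilt [ 0. -0. -1.]
rail tcp -72.3 88.3
```

```bash
python3 -m pendant '[[0,[0,-0.3,0],[0,0,0]],[0,[0,-0.5,0],[0,0,0]],[0,[0,-0.5,0],[0,0,0]]]'; python3 r.py -75 89 11 90; python3 -m pendant '[[0,[0,-0.3,0],[0,0,0]],[0,[0,-0.5,0],[0,0,0]],[0,[0,-0.5,0],[0,0,0]]]'; python3 r.py -75 89 11 90
```

```text
t: 11.62
tcp_pos: [638.4, -42.0, 14.8]
orientation: [0.333, 3.124, 0.004]
contact_force: [0.1, 6.1, 0.4]
width: 0.4
finger_force: 2.9
t 11.62 tcp [638.4 -42.   14.8] az 77.8 F [0.1 6.1 0.4] w 0.4 q [-0.03  0.68  0.03  1.73 -0.03  0.73  1.37]
shift cm [0.24 0.29 0.38] turn z -0.008 tilt [ 0.001  0.003 -1.   ]
rail tcp -72.6 86.1
t: 11.87
tcp_pos: [638.3, -42.2, 15.2]
orientation: [0.327, 3.123, 0.012]
contact_force: [2.8, 16.5, 1.5]
width: 0.2
finger_force: 8.2
t 11.87 tcp [638.3 -42.2  15.2] az 78.0 F [ 2.8 16.5  1.5] w 0.2 q [-0.03  0.68  0.02  1.73 -0.03  0.73  1.37]
shift cm [0.24 0.31 0.43] turn z -0.005 tilt [ 0.002  0.007 -1.   ]
rail tcp -72.6 85.8
```

```bash
python3 -m pendant '[[0,[0,1,0],[0,0,0]],[0,[0,3,0],[0,0,0]],[0,[0,3.5,-3],[0,0,0]],[0,[0,3.5,-7],[0,0,0]],[0,[0,3.5,-11],[0,0,0]]]'>/dev/null; python3 -m pendant '[[0,[0,0,-3],[0,0,0]],[0,[0,0,-5],[0,0,0]],[0,[0,0,-5],[0,0,0]]]'; python3 look.py pics/l4.png; python3 - <<'E'
from h import *
for cn in("scene","side"):
    c=bot.read_camera(cn)
    for l in("balm_tin","driver_blu","capacitor","flux_jar"):
        for r in bot.spot_point(cn,l)[:1]: print(cn,l,w(c,r["location"]).round(0))
E
```

```text
t: 12.53
tcp_pos: [647.1, -15.2, 180.1]
orientation: [0.335, 3.116, 0.002]
contact_force: [0.6, 0.5, -0.4]
width: 0.5
finger_force: 0.0
scene 116 z [26.3 28.9 33.1] rect [ 610.2 -118.5] [ 56. 141.] 53.4 centre in rail [-84.7   5.4] corners [[-160.0, 10.0], [-33.0, -50.0], [-9.0, 1.0], [-137.0, 60.0]]
 net 0.58 [633.2 -92.6  -3.3] rail [-67.4  35.5]
side 95 z [26.2 28.5 31.8] rect [630.4 -84.2] [ 60. 136.] 79.7 centre in rail [-71.9  43.2] corners [[-139.0, 12.0], [-3.0, 15.0], [-5.0, 75.0], [-141.0, 71.0]]
 net 0.56 [634.6 -94.7  -1.5] rail [-65.6  33.7]
scene balm_tin [ 354. -247.    2.]
scene driver_blu [ 350. -103.   -1.]
scene capacitor [622. 148.   0.]
scene flux_jar [696. 134.  -2.]
side balm_tin [ 356. -252.   -1.]
side driver_blu [352. -99.  -3.]
side capacitor [622. 151.  -1.]
side flux_jar [699. 136.  -5.]
```

View pics/l4.png

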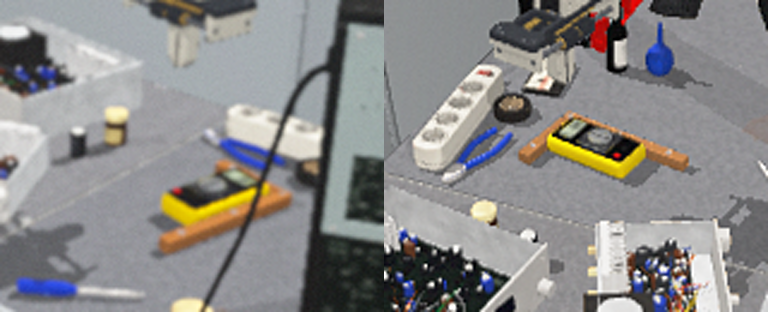

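The meter is seated in the corner (right tile, about (598,143)), the hand is clear, and the bystanders have not moved.

```bash
python3 -c "
from rig import bot
print(bot.finish_job())"
```

```text
the job is handed in; nothing more can be done
None
```

I tipped the yellow multimeter onto its back, dial up, and pushed it until it stalled against both rails; the hand is clear, the other things haven't measurably moved, and the job is handed in (about 13 s used, no verdict returned).

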